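# Make up the hand-sewing kit and the machine kit

### The arm

A 6-joint arm with a two-finger parallel gripper is mounted at the origin on the work surface. World frame = base frame: x ahead of the robot, y to its left, z up, the work surface at z = 0. Lengths are in m, angles in rad, forces in N, time in s.
With the tool pointing down it reaches from about 0.35 to 0.775 m from the base axis. Payload 7.3 kg.
Tool frame: the origin (TCP) lies at the very end of the fingers, on their centre line; the grasp point (between the pads) lies 19 mm behind it (ctrl.grip_point_offset is the distance from the TCP to the grasp point, in m); z points along the fingers, y is the line along which they close (so a half turn about z gives the same grasp; the last joint's range is limited). The gripper opens to 92 mm and grips with 3 to 60 N. Pads are 19 mm wide; open, the fingers measure 130 mm over their backs; the gripper's body (75 mm by 190 mm) begins 47 mm behind the grasp point.
Start: joints at [-1.464, 0.342, 1.524, -0, 1.275, -0.146], TCP at [0.131, -0.508, 0.227] pointing down, gripper open.
Joint ranges: [-2.53, 2.53], [-0.77, 2.02], [0.04, 2.7], [-1, 4.14], [0.28, 2.66], [-3.11, 3.11]. Speed limits (rad/s): [2.57, 2.57, 3.14, 3.14, 3.14, 3.14].

### API

Orientations are given as a unit quaternion [w, x, y, z].
In Python, from bench import ctrl, imaging gives the robot as it stands.
- The arm moves only by the shell command python3 -m handwheel 'ROWS' [FORCE]. ROWS is JSON, a list of rows, each a list of 3 entries, a list of its own where there are three numbers: the closure, from 0 (fully open) to 1 (shut), then the shift along the tool's x, y, z in mm, then the turn, a rotation vector about the tool's x, y, z in degrees. In form: [[hand, [dx, dy, dz], [wx, wy, wz]], ...]. A call has 1 to 8 rows; each row is the pose to reach, as a shift and turn from the pose commanded when the call began, along the tool's axes at that moment; what a row does not reach only later rows make up. A row lasts 1/8 s, in which the tool goes at most 62.5 mm and 10.7 degrees, less where a joint would pass 70% of its speed; a pose out of reach is approached as far as the arm can. A call with a gripper value outside its range is refused whole. The fingers move at their own pace and stop on an object; FORCE is the grip in N (left out, the last holds). Time passes only in rows, so rows that repeat a pose let the fingers close. It gives the time, the measured TCP pose, the force, the opening and the grip force at its end, in the units of the state.
- ctrl.read_state(): the state, without advancing time (a new reading comes with each control period).
- imaging.grab_frame(name): name is "side" or "top" or "wrist"; returns the picture (480x640x3 uint8, red, green, blue); there is no depth.
- imaging.camera_info(name): a dict with "camera_matrix" (3x3 intrinsics, pixels), "R" (3x3) and "t" (3): a world point X has camera coordinates R X + t; the wrist camera has in their place "tool_from_camera" (4x4, takes a point from camera to tool coordinates, whose origin is the TCP and whose axes are the flange's). Camera axes: x right, y down, z forward; pixel columns grow to the right and rows downward; lengths in m; the calibration is good to about 2 mm. A picture is of the moment at which its call begins: read the wrist's pose just before it. camera_info takes no time and is no camera call.
- ctrl.sign_off(): hands the job in; it is judged then, once.
The state is a dict: "time_s": time; "joint_pos": joint angles; "dq": joint speeds; "joint_efforts": joint torques, N m; "position": TCP position; "eef_rot": TCP orientation; "force": force on the tool from outside, world axes, zero at the start; "torque": the same for the moment, N m; "finger_gap": finger opening in m; "grasp_force": force on a finger pad.
Only numpy, scipy, OpenCV 4.12 (cv2) and the standard library are available. Lean on these libraries where they do the work, as an engineer would, in place of code of your own. Each camera call takes 0.05 s, during which the arm holds its last target. There are 200 camera calls.

### The job

Make up two sewing kits from the stock on the table. The hand-sewing kit is the long three-compartment tray: stand the pin tin in the widest compartment, the small reel in the middle one and the thimble in the narrowest; the machine kit is the short two-compartment tray: the thread cone in the larger compartment and the oil bottle in the smaller. Everything stands upright on its compartment's floor; leave the big reel and the button jar where they are.

Things in the scene. Friction and masses are not known exactly. Their poses are not given: they have to be found in the camera images.
- long_tray: Hand-sewing kit tray: the LONGER shallow open wooden tray, loose, 0.6 kg. 86 (x) by 192 mm (y), rim 16 mm high, floor 5 mm thick, walls and dividers 5 mm. Origin: centre of underside, y along the row of three compartments, each 76 mm inside along x, centred on x = 0. Along y: widest 80 mm, centre y = +51 mm; middle 54 mm, centre y = -21 mm; narrowest 38 mm, centre y = -72 mm.
- short_tray: Machine kit tray: the SHORTER shallow open wooden tray, loose, 0.6 kg. 86 (x) by 137 mm (y), rim 16 mm high, floor 5 mm thick, walls and divider 5 mm. Origin: centre of underside, y along the row of two compartments, each 76 mm inside along x, centred on x = 0. Along y: larger 72.5 mm, centre y = +27.5 mm; smaller 49.5 mm, centre y = -39 mm.
- pin_tin: Closed round steel pin tin, a flat drum 56 mm in diameter, 25 mm high, about 60 g. Origin: centre of its base; z axis up. Round about z, so its yaw means nothing. 
- small_reel: Small wooden thread reel, two flanges with cream thread wound nearly flush between them, standing: 28 mm in diameter, 36 mm high, about 22 g. Origin: centre of its base; z axis up. Round about z, so its yaw means nothing. 
- thimble: Steel sewing thimble standing on its open end, tapering from 20 mm in diameter at the base to 16 mm at 22 mm up, 25 mm high in all, 14 g. Origin: centre of its base; z axis up. Round about z, so its yaw means nothing. 
- thread_cone: Mini cone of cream machine thread, standing: 44 mm in diameter at the base, tapering evenly to 32 mm at 56 mm up, then a brown card core nose 20 mm wide to 62 mm; about 55 g. Origin: centre of its base; z axis up. Round about z, so its yaw means nothing. 
- oil_bottle: Small white oil bottle, closed, standing: body 30 mm in diameter and straight to about 42 mm up, then a shoulder and a thin grey spout to 62 mm; about 35 g. Origin: centre of its base; z axis up. Round about z, so its yaw means nothing. 
- big_reel: Big wooden thread reel, same make as the small one but 40 mm in diameter and 60 mm high: surplus stock, belongs to neither kit, to be left alone. Origin: centre of its base; z axis up. Round about z, so its yaw means nothing. 
- button_jar: Clear glass jar of buttons, 48 mm in diameter, with a cork stopper 34 mm wide, 58 mm high in all: belongs to neither kit, to be left alone. Origin: centre of its base; z axis up. Round about z, so its yaw means nothing. 
There are look-alikes about, which are no part of the job. Several things have the shape of the pin_tin; the one meant has the colours described above.

How it is judged:
By the outcome, as a careful person would: the job done as asked, in the order asked, and still so for the second after the job is handed in, with the robot touching nothing.
It also fails if it takes over 128 s, if anything falls off the work surface, if the arm or the gripper's body presses on something with over 40 N, if the wrist force passes 120 N, or if a joint passes its speed limit or range.

## Working session

There is one attempt and no reset: what is moved stays moved. The work goes in short steps, Python scripts to look and compute and a shell command to move; the robot and the scene stay as the last step left them, time stands still between calls to the robot, and variables do not carry over. Pictures are saved under pics/ and viewed, at most 14 in all, crops included, and the job is handed in when it is done.

```bash
ls; mkdir -p pics
python3 - <<'E'
from bench import ctrl, imaging
import cv2
s=ctrl.read_state(); print(s['time_s'],s['position'],s['eef_rot'],s['finger_gap'],ctrl.grip_point_offset)
for n in ('top','side'):
    im=imaging.grab_frame(n); cv2.imwrite(f'pics/{n}0.png',im[:,:,::-1])
    i=imaging.camera_info(n); print(n,i)
print(imaging.camera_info('wrist'))
E
```

```text
pics
0.0 [ 0.13126873 -0.50790384  0.2260375 ] [-7.79769088e-04  9.92024547e-01  1.26042415e-01  8.94886340e-06] 0.0915966507840746 0.0188
top {'camera_matrix': array([[599.43308511,   0.        , 316.692849  ],
       [  0.        , 599.43308511, 242.38446306],
       [  0.        ,   0.        ,   1.        ]]), 'R': array([[-7.50372131e-02, -9.97180547e-01, -6.11211657e-04],
       [-9.76419189e-01,  7.35993300e-02, -2.02950009e-01],
       [ 2.02422786e-01, -1.46320043e-02, -9.79188909e-01]]), 't': array([0.03437674, 0.55368493, 1.34943057])}
side {'camera_matrix': array([[441.86347722,   0.        , 321.44506131],
       [  0.        , 441.86347722, 231.18109168],
       [  0.        ,   0.        ,   1.        ]]), 'R': array([[ 0.94212161, -0.33465147,  0.02037812],
       [-0.23763174, -0.70939412, -0.66354438],
       [ 0.23651222,  0.62029701, -0.74785934]]), 't': array([-0.55066359,  0.16907134,  0.81241411])}
{'camera_matrix': array([[354.54545305,   0.        , 317.2810443 ],
       [  0.        , 354.54545305, 243.3925961 ],
       [  0.        ,   0.        ,   1.        ]]), 'tool_from_camera': array([[ 2.95106116e-04, -9.64491688e-01, -2.64113037e-01,
         7.00749643e-02],
       [ 9.99999157e-01,  6.18520511e-04, -1.14137503e-03,
         1.16733245e-03],
       [ 1.26420606e-03, -2.64112477e-01,  9.64491058e-01,
        -1.57530613e-01],
       [ 0.00000000e+00,  0.00000000e+00,  0.00000000e+00,
         1.00000000e+00]])}
```

View pics/top0.png

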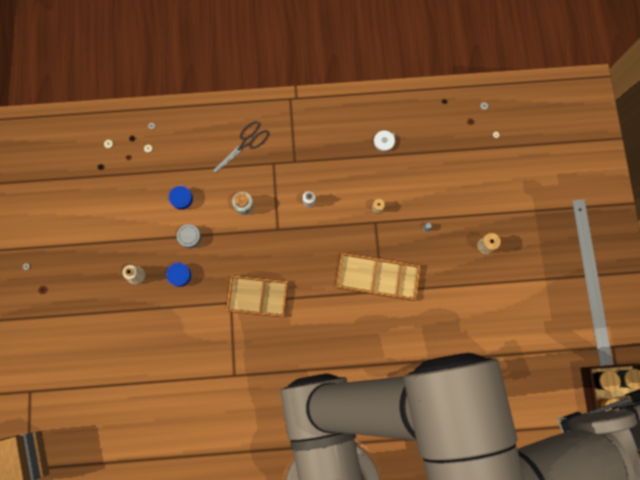

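View pics/side0.png

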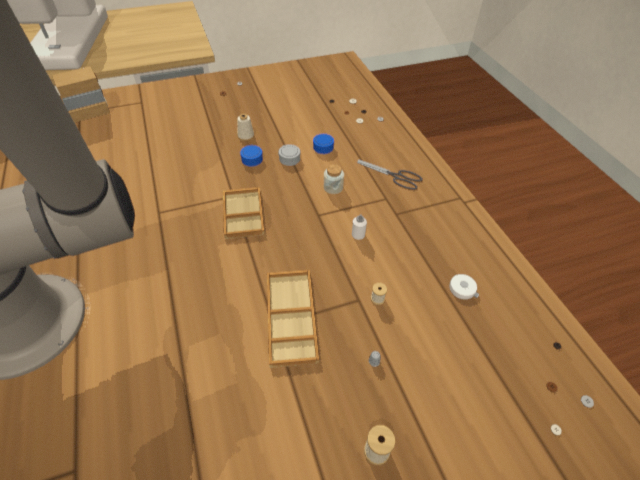

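The pin-tin look-alikes in the top view are the blue drums at (180,197) and (178,274), the grey steel drum at (188,236) and the white disc at (384,140). The steel one at (188,236) fits the description. For the reels, the small one is at (378,205) and the big one at (490,242). I'll check with an enlarged crop and triangulate.

```bash
cat > h.py <<'E'
import numpy as np, cv2
from bench import ctrl, imaging
from scipy.spatial.transform import Rotation as Rn
def unproj(n,uv,z,pose=None):
    i=imaging.camera_info(n); K=i['camera_matrix']
    d=np.linalg.inv(K)@np.array([uv[0],uv[1],1.])
    if n=='wrist':
        p,q=pose; Rt=Rn.from_quat(np.r_[q[1:],q[0]]).as_matrix(); T=i['tool_from_camera']
        o=Rt@T[:3,3]+p; d=Rt@T[:3,:3]@d
    else:
        R=i['R']; o=-R.T@i['t']; d=R.T@d
    return o+d*(z-o[2])/d[2]
def proj(n,X):
    i=imaging.camera_info(n); c=i['R']@X+i['t']; p=i['camera_matrix']@c; return p[:2]/p[2]
def shift(target,yaw_y=None):
    "shift (mm) in tool axes to world TCP target; turn about tool z (deg) so tool y lies along world angle yaw_y (mod 180)"
    s=ctrl.read_state(); q=s['eef_rot']; Rt=Rn.from_quat(np.r_[q[1:],q[0]]).as_matrix()
    d=Rt.T@(np.array(target)-s['position'])*1000
    y=np.degrees(np.arctan2(Rt[1,1],Rt[0,1]))
    w=None
    if yaw_y is not None: w=-(((yaw_y-y)+90)%180-90)
    return d.round(1), y.round(1), w, s['joint_pos'][5].round(2)
E
python3 - <<'E'
from h import *
im=cv2.imread('pics/top0.png')[180:330,110:510]
cv2.imwrite('pics/c1.png',cv2.resize(im,(800,300),interpolation=cv2.INTER_CUBIC))
P=dict(tin=((188,236),(290,152),.025),reel=((378,205),(379,289),.036),thim=((428,226),(375,355),.025),cone=((130,271),(243,118),.062),oil=((308,196),(360,218),.062),jar=((242,198),(335,170),.058),big=((492,240),(380,437),.06),blue1=((180,197),(324,139),.025),blue2=((178,274),(252,153),.025))
for k,(a,b,z) in P.items(): print(k,unproj('top',a,z).round(3),unproj('side',b,z).round(3))
E
```

```text
tin [0.6   0.3   0.025] [0.604 0.295 0.025]
reel [ 0.64  -0.162  0.036] [ 0.641 -0.164  0.036]
thim [ 0.581 -0.279  0.025] [ 0.582 -0.28   0.025]
cone [0.519 0.429 0.062] [0.517 0.423 0.062]
oil [0.667 0.005 0.062] [ 0.667 -0.004  0.062]
jar [0.675 0.162 0.058] [0.673 0.159 0.058]
big [ 0.529 -0.417  0.06 ] [ 0.526 -0.412  0.06 ]
blue1 [0.699 0.316 0.025] [0.705 0.32  0.025]
blue2 [0.51  0.326 0.025] [0.512 0.321 0.025]
```

View pics/c1.png

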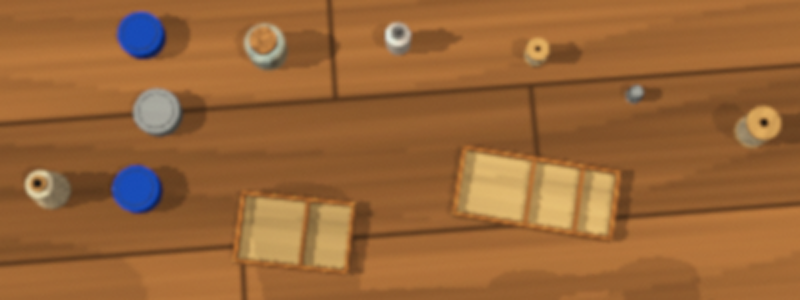

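Run:
```python
from h import *
def rect(c,L):
    c=np.array(c)/2+[110,180]-.25; X=np.array([unproj('top',p,.016)[:2] for p in c])
    tl,tr,br,bl=X; ctr=X.mean(0); ya=((tl+bl)-(tr+br))/2
    print(ctr.round(4),'len',np.linalg.norm(ya).round(3),np.linalg.norm((tl+tr-bl-br)/2).round(3),'y-axis dir',np.degrees(np.arctan2(ya[1],ya[0])).round(1))
rect([(464,147),(620,170),(612,239),(455,212)],.192)
rect([(239,192),(355,202),(350,272),(235,262)],.137)
print(shift([.46,-.17,.25]))
```

```text
[ 0.4712 -0.1491] len 0.189 0.082 y-axis dir 76.5
[0.4451 0.1427] len 0.138 0.083 y-axis dir 80.7
(array([ 402.8, -245. ,  -23.4]), np.float64(-75.5), None, np.float64(-0.15))
```

```bash
python3 -m handwheel '[[0,[530,-336,-24],[0,0,14.5]],[0,[530,-336,-24],[0,0,14.5]],[0,[530,-336,-24],[0,0,14.5]],[0,[530,-336,-24],[0,0,14.5]],[0,[530,-336,-24],[0,0,14.5]],[0,[530,-336,-24],[0,0,14.5]],[0,[530,-336,-24],[0,0,14.5]],[0,[530,-336,-24],[0,0,14.5]]]' 20
python3 - <<'E'
from h import *
print(shift([.56,-.05,.25],90))
E
```

```text
time_s: 1.1
position: [0.4725, -0.1436, 0.2457]
eef_rot: [0.0, 1.0, -0.0, -0.0]
force: [0.7, -0.7, -0.5]
finger_gap: 0.0918
grasp_force: 0.0
(array([ 87.5, -93.7,  -4.4]), np.float64(-90.0), np.float64(-0.013530203174013877), np.float64(1.12))
```

```bash
python3 -m handwheel '[[0,[87,-94,-4],[0,0,0]],[0,[87,-94,-4],[0,0,0]],[0,[87,-94,-4],[0,0,0]],[0,[87,-94,-4],[0,0,0]],[0,[87,-94,-4],[0,0,0]]]'
python3 - <<'E'
from h import *
s=ctrl.read_state(); np.savez('w1.npz',p=s['position'],q=s['eef_rot']); im=imaging.grab_frame('wrist'); cv2.imwrite('pics/w1.png',im[:,:,::-1])
E
```

```text
time_s: 1.72
position: [0.5577, -0.0525, 0.2497]
eef_rot: [0.0, 1.0, -0.001, -0.0]
force: [-0.3, -0.3, 0.3]
finger_gap: 0.0917
grasp_force: 0.0
```

View pics/w1.png

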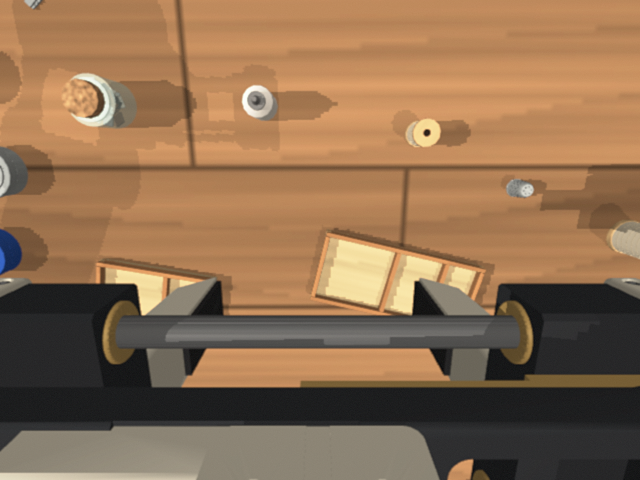

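The picture shows the oil spout at (257,99), the small reel's top at (427,132), the thimble top at (526,188) and the upper edge of the long tray. Next I go toward the tin and measure it close by.

```bash
python3 - <<'E'
from h import *
d=np.load('w1.npz'); po=(d['p'],d['q'])
for k,uv,z in [('oil',(257,99),.062),('reel',(427,132),.036),('thim',(526,188.5),.025),('TL',(330,232),.016),('TR',(486,268),.016),('BL',(312,298),.016),('sTL',(98,263),.016)]: print(k,unproj('wrist',uv,z,po).round(4))
print(shift([.50,.26,.2]))
E
python3 -m handwheel '[[0,[-58,-312,50],[0,0,0]],[0,[-58,-312,50],[0,0,0]],[0,[-58,-312,50],[0,0,0]],[0,[-58,-312,50],[0,0,0]],[0,[-58,-312,50],[0,0,0]],[0,[-58,-312,50],[0,0,0]],[0,[-58,-312,50],[0,0,0]],[0,[-58,-312,50],[0,0,0]]]'
python3 - <<'E'
from h import *
s=ctrl.read_state(); np.savez('w2.npz',p=s['position'],q=s['eef_rot']); im=imaging.grab_frame('wrist'); cv2.imwrite('pics/w2.png',im[:,:,::-1])
E
```

```text
oil [0.6694 0.001  0.062 ]
reel [ 0.6415 -0.1633  0.036 ]
thim [ 0.5839 -0.2772  0.025 ]
TL [ 0.5341 -0.0679  0.016 ]
TR [ 0.4907 -0.2501  0.016 ]
BL [ 0.4531 -0.047   0.016 ]
sTL [0.4974 0.2015 0.016 ]
(array([ -58.5, -312.6,   49.7]), np.float64(-90.1), None, np.float64(1.34))
time_s: 2.78
position: [0.5013, 0.2588, 0.2001]
eef_rot: [0.0, 1.0, -0.001, 0.0]
force: [-0.6, -1.0, 0.3]
finger_gap: 0.0918
grasp_force: 0.0
```

View pics/w2.png

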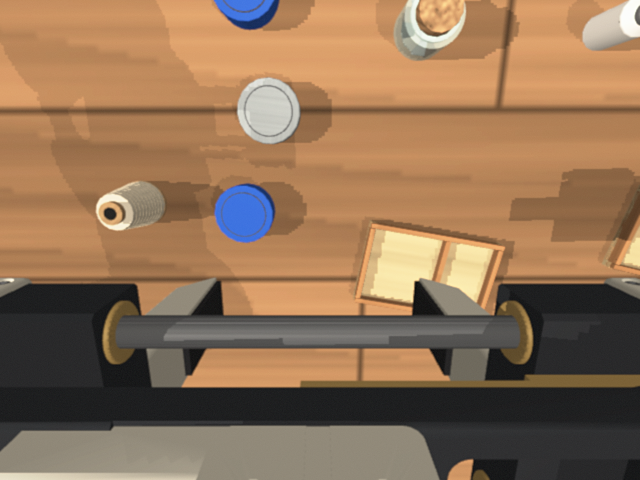

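Run:
```python
from h import *
d=np.load('w2.npz'); po=(d['p'],d['q'])
for k,uv,z in [('tin',(268.5,109.5),.025),('cone',(111,211.5),.062),('sTL',(373,223),.016),('sTR',(505,245),.016),('sBL',(355,297),.016)]: print(k,unproj('wrist',uv,z,po).round(4))
X=unproj('wrist',(268.5,109.5),.025,po); print(shift([X[0],X[1],.012]))
c=np.array([.4708,-.149]);a=np.radians(76.6);u=np.array([np.cos(a),np.sin(a)])
for k,y in (('w',.051),('m',-.021),('n',-.072)): print(k,(c+u*y).round(4))
```

```text
tin [0.6031 0.3005 0.025 ]
cone [0.519  0.4318 0.062 ]
sTL [0.4988 0.2029 0.016 ]
sTR [0.4761 0.0701 0.016 ]
sBL [0.4202 0.2186 0.016 ]
(array([101.5, -42. , 188.2]), np.float64(-90.2), None, np.float64(1.91))
w [ 0.4826 -0.0994]
m [ 0.4659 -0.1694]
n [ 0.4541 -0.219 ]
```

```bash
python3 -m handwheel '[[0,[102,-42,60],[0,0,0]],[0,[102,-42,100],[0,0,0]],[0,[102,-42,150],[0,0,0]],[0,[102,-42,187],[0,0,0]],[0,[102,-42,187],[0,0,0]],[0.3,[102,-42,187],[0,0,0]],[0.6,[102,-42,187],[0,0,0]],[0.6,[102,-42,187],[0,0,0]]]' 15; python3 -m handwheel '[[0.6,[0,0,0],[0,0,0]],[0.6,[0,0,0],[0,0,0]],[0.6,[0,0,0],[0,0,0]]]'
```

```text
time_s: 3.82
position: [0.6036, 0.3028, 0.015]
eef_rot: [-0.001, 1.0, -0.0, 0.002]
force: [-0.4, -0.6, -0.0]
finger_gap: 0.0665
grasp_force: 0.0
time_s: 4.2
position: [0.6029, 0.3027, 0.0138]
eef_rot: [-0.0, 1.0, -0.0, 0.001]
force: [-2.1, -0.7, 7.0]
finger_gap: 0.0558
grasp_force: 15.0
```

```bash
python3 -m handwheel '[[0.6,[0,0,-50],[0,0,0]],[0.6,[-30,60,-70],[0,0,13]],[0.6,[-120,402,-70],[0,0,13]],[0.6,[-120,402,-70],[0,0,13]],[0.6,[-120,402,-70],[0,0,13]],[0.6,[-120,402,-70],[0,0,13]],[0.6,[-120,402,-70],[0,0,13]],[0.6,[-120,402,-70],[0,0,13]]]' 15
python3 - <<'E'
from h import *
print(shift([.4826,-.0994,.020],76.6))
E
```

```text
time_s: 5.2
position: [0.4817, -0.1016, 0.0829]
eef_rot: [0.0, 0.994, -0.114, 0.0]
force: [1.4, -0.2, -0.7]
finger_gap: 0.0554
grasp_force: 15.0
(array([ 0.4, -2.4, 62.9]), np.float64(-103.1), np.float64(0.3276197544070669), np.float64(1.44))
```

```bash
python3 -m handwheel '[[0.6,[0,-2,30],[0,0,0]],[0.6,[0,-2,55],[0,0,0]],[0.6,[0,-2,60],[0,0,0]],[0.6,[0,-2,63],[0,0,0]],[0.6,[0,-2,63],[0,0,0]],[0.6,[0,-2,63],[0,0,0]]]' 15
```

```text
time_s: 5.95
position: [0.4835, -0.0975, 0.0205]
eef_rot: [0.0, 0.994, -0.113, 0.001]
force: [0.3, -0.5, 0.0]
finger_gap: 0.0552
grasp_force: 15.0
```

```bash
python3 -m handwheel '[[0.6,[0,0,1.5],[0,0,0]],[0.6,[0,0,1.5],[0,0,0]],[0.6,[0,0,1.5],[0,0,0]],[0.28,[0,0,1.5],[0,0,0]],[0.28,[0,0,1.5],[0,0,0]],[0.28,[0,0,-20],[0,0,0]],[0.28,[-80,0,-120],[0,0,0]],[0.28,[-90,0,-160],[0,0,0]]]'
python3 - <<'E'
from h import *
s=ctrl.read_state();im=imaging.grab_frame('wrist'); cv2.imwrite('pics/w3.png',im[:,:,::-1]); np.savez('w3.npz',p=s['position'],q=s['eef_rot']);print(s['position'])
E
```

```text
time_s: 6.95
position: [0.4133, -0.0813, 0.1433]
eef_rot: [-0.0, 0.994, -0.113, -0.002]
force: [1.5, -1.0, 0.4]
finger_gap: 0.0664
grasp_force: 0.0
[ 0.41332685 -0.08129277  0.14334189]
```

View pics/w3.png

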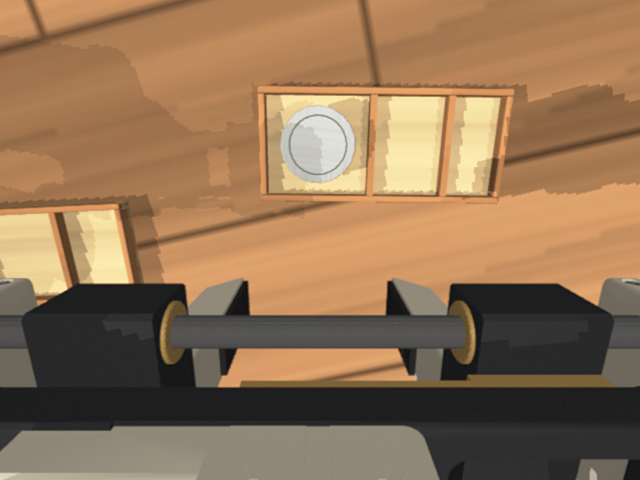

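The tin stands centred in the widest compartment, and the tray corners are at about (259,87), (513,90), (498,202) and (262,200). I refit the tray and plan the reel.

Run:
```python
from h import *
d=np.load('w3.npz'); po=(d['p'],d['q'])
tl,tr,br,bl=[unproj('wrist',p,.016,po)[:2] for p in [(259,87),(513,90),(498,202),(262,200)]]
u=(tl+bl-tr-br)/2; c=(tl+tr+br+bl)/4; print(c,np.linalg.norm(u),np.linalg.norm(tl-bl),np.degrees(np.arctan2(u[1],u[0])))
print('tin',unproj('wrist',(318,144),.03,po))
print(shift([.641,-.163,.10],-13.4))
```

```text
[ 0.46942184 -0.14756888] 0.18953639411982956 0.0842167999540103 76.44369441744676
tin [ 0.48292733 -0.09905933  0.03      ]
(array([240.3,  28.6,  50.8]), np.float64(-103.0), np.float64(-89.57012975185259), np.float64(1.42))
```

```bash
python3 -m handwheel '[[0.28,[100,10,0],[0,0,-89.5]],[0.28,[240,29,40],[0,0,-89.5]],[0.28,[240,29,51],[0,0,-89.5]],[0.28,[240,29,51],[0,0,-89.5]],[0.28,[240,29,51],[0,0,-89.5]],[0.28,[240,29,51],[0,0,-89.5]],[0.28,[240,29,51],[0,0,-89.5]],[0.28,[240,29,51],[0,0,-89.5]]]'
python3 - <<'E'
from h import *
s=ctrl.read_state();im=imaging.grab_frame('wrist'); cv2.imwrite('pics/w4.png',im[:,:,::-1]); np.savez('w4.npz',p=s['position'],q=s['eef_rot'])
print(shift([.6415,-.1633,.013],-13.4))
E
```

```text
time_s: 8.0
position: [0.6423, -0.1641, 0.0913]
eef_rot: [-0.0, 0.802, 0.597, -0.0]
force: [0.3, -0.5, 0.0]
finger_gap: 0.0663
grasp_force: 0.0
(array([ 0.6, -0.8, 78.4]), np.float64(-16.3), np.float64(-2.884173982444395), np.float64(-0.08))
```

```bash
python3 -m handwheel '[[0.28,[0.5,-1,50],[0,0,-3]],[0.28,[0.5,-1,78],[0,0,-3]],[0.28,[0.5,-1,78],[0,0,-3]],[0.8,[0.5,-1,78],[0,0,-3]],[0.8,[0.5,-1,78],[0,0,-3]],[0.8,[0.5,-1,78],[0,0,-3]],[0.8,[0.5,-1,78],[0,0,-3]],[0.8,[0.5,-1,78],[0,0,-3]]]' 12;  python3 -m handwheel '[[0.8,[0,0,0],[0,0,0]],[0.8,[0,0,0],[0,0,0]]]'
python3 - <<'E'
from h import *
c=np.array([.4700,-.1483]);a=np.radians(76.5);u=np.array([np.cos(a),np.sin(a)])
for k,y in (('w',.051),('m',-.021),('n',-.072)): print(k,(c+u*y).round(4))
p=c+u*-.021
print(shift([p[0],p[1],.06],-13.5))
E
```

```text
time_s: 9.05
position: [0.6419, -0.1634, 0.0146]
eef_rot: [0.0, 0.788, 0.615, 0.0]
force: [-0.4, -0.6, 1.3]
finger_gap: 0.0274
grasp_force: 12.0
time_s: 9.3
position: [0.6419, -0.1635, 0.0146]
eef_rot: [0.0, 0.788, 0.615, 0.0]
force: [-1.2, 0.5, 4.2]
finger_gap: 0.0275
grasp_force: 12.0
w [ 0.4819 -0.0987]
m [ 0.4651 -0.1687]
n [ 0.4532 -0.2183]
(array([ -48.1, -170.2,  -45.5]), np.float64(-14.1), np.float64(-0.576194894735707), np.float64(-0.12))
```

```bash
python3 -m handwheel '[[0.8,[0,0,-50],[0,0,0]],[0.8,[-48,-170,-50],[0,0,0]],[0.8,[-48,-170,-50],[0,0,0]],[0.8,[-48,-170,-50],[0,0,0]],[0.8,[-48,-170,-45],[0,0,0]],[0.8,[-48,-170,-25],[0,0,0]],[0.8,[-48,-170,-8],[0,0,0]],[0.8,[-48,-170,-8],[0,0,0]]]';  python3 - <<'E'
from h import *
print(shift([.4651,-.1687,.0200],-13.5), ctrl.read_state()['force'])
E
```

```text
time_s: 10.3
position: [0.4655, -0.1684, 0.021]
eef_rot: [-0.001, 0.788, 0.615, -0.0]
force: [0.3, 0.8, -1.1]
finger_gap: 0.0278
grasp_force: 12.0
(array([-0.4, -0.3,  1. ]), np.float64(-14.1), np.float64(-0.5619251965832319), np.float64(-0.26)) [ 0.27847748  0.79310773 -1.07591083]
```

```bash
python3 -m handwheel '[[0.8,[0,0,1.3],[0,0,0]],[0.8,[0,0,1.3],[0,0,0]],[0.55,[0,0,1.3],[0,0,0]],[0.55,[0,0,1.3],[0,0,0]],[0.55,[0,0,-15],[0,0,0]],[0.55,[0,0,-60],[0,0,0]],[0.55,[0,0,-80],[0,0,0]],[0.55,[0,0,-80],[0,0,0]]]';  python3 - <<'E'
from h import *
print(shift([.5835,-.278,.10],-13.5))
E
```

```text
time_s: 11.3
position: [0.466, -0.1691, 0.1036]
eef_rot: [0.002, 0.788, 0.615, 0.001]
force: [-0.5, -0.6, -0.2]
finger_gap: 0.0413
grasp_force: 0.0
(array([-77.1, 140.4,   4.2]), np.float64(-14.1), np.float64(-0.5726862425205752), np.float64(-0.26))
```

```bash
python3 -m handwheel '[[0.55,[-157,140,-40],[0,0,0]],[0.55,[-157,140,-40],[0,0,0]],[0.55,[-157,140,-40],[0,0,0]],[0.55,[-157,140,-40],[0,0,0]],[0.55,[-157,140,-40],[0,0,0]],[0.55,[-157,140,-40],[0,0,0]]]';  python3 - <<'E'
from h import *
s=ctrl.read_state();im=imaging.grab_frame('wrist'); cv2.imwrite('pics/w5.png',im[:,:,::-1]); np.savez('w5.npz',p=s['position'],q=s['eef_rot'])
E
```

```text
time_s: 12.05
position: [0.5619, -0.3536, 0.1405]
eef_rot: [-0.002, 0.788, 0.615, -0.0]
force: [0.8, 0.6, 0.2]
finger_gap: 0.0412
grasp_force: 0.0
```

View pics/w5.png

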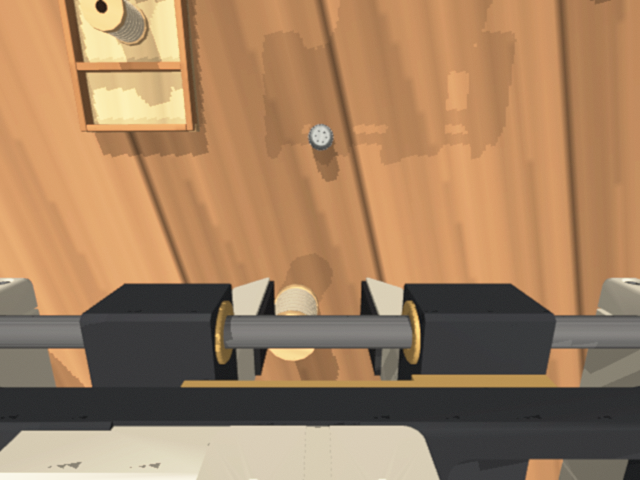

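The reel stands in the middle compartment and the thimble top is at (320,136). The narrow compartment's end wall runs from (82,130) to (195,130) at rim height.

Run:
```python
from h import *
d=np.load('w5.npz'); po=(d['p'],d['q'])
X=unproj('wrist',(320.5,135.5),.025,po); print(X, [unproj('wrist',p,.016,po).round(4) for p in [(82,130),(195,130)]])
c=np.array([.47,-.1483]);a=np.radians(76.5);u=np.array([np.cos(a),np.sin(a)]);x=np.array([u[1],-u[0]])
print('pred',c-.096*u-.043*x,c-.096*u+.043*x)
print(shift([X[0],X[1],.005],-13.5))
```

```text
[ 0.58234139 -0.27864839  0.025     ] [array([ 0.4075, -0.2305,  0.016 ]), array([ 0.4909, -0.2514,  0.016 ])]
pred [ 0.40577734 -0.23160936] [ 0.48940115 -0.25168566]
(array([ 77.3,   1.9, 136. ]), np.float64(-14.0), np.float64(-0.5270110099189935), np.float64(-0.43))
```

```bash
python3 -m handwheel '[[0.55,[60,2,40],[0,0,0]],[0.55,[77,2,90],[0,0,0]],[0.55,[77,2,125],[0,0,0]],[0.55,[77,2,136],[0,0,0]],[0.55,[77,2,136],[0,0,0]],[0.9,[77,2,136],[0,0,0]],[0.9,[77,2,136],[0,0,0]],[0.9,[77,2,136],[0,0,0]]]' 8;  python3 -m handwheel '[[0.9,[0,0,0],[0,0,0]],[0.9,[0,0,0],[0,0,0]]]'
python3 - <<'E'
from h import *
print(shift([.454,-.218,.010],-13.5))
E
```

```text
time_s: 13.1
position: [0.5838, -0.2812, 0.0072]
eef_rot: [0.001, 0.788, 0.615, 0.0]
force: [-0.4, -0.2, 3.3]
finger_gap: 0.0175
grasp_force: 8.1
time_s: 13.35
position: [0.5838, -0.2812, 0.0071]
eef_rot: [0.001, 0.788, 0.615, 0.0]
force: [-0.8, -1.0, 5.4]
finger_gap: 0.0172
grasp_force: 8.2
(array([  29.7, -141.3,   -3.1]), np.float64(-14.1), np.float64(-0.5746351357726951), np.float64(-0.32))
```

```bash
python3 -m handwheel '[[0.9,[0,0,-20],[0,0,0]],[0.9,[0,0,-50],[0,0,0]],[0.9,[27,-141,-50],[0,0,0]],[0.9,[27,-141,-50],[0,0,0]],[0.9,[27,-141,-50],[0,0,0]],[0.9,[27,-141,-40],[0,0,0]],[0.9,[27,-141,-20],[0,0,0]],[0.9,[27,-141,-20],[0,0,0]]]';  python3 - <<'E'
from h import *
print(shift([.4535,-.2205,.012],-13.5))
im=imaging.grab_frame('wrist'); cv2.imwrite('pics/w6.png',im[:,:,::-1])
E
```

```text
time_s: 14.35
position: [0.4535, -0.2204, 0.0251]
eef_rot: [-0.001, 0.788, 0.615, -0.0]
force: [0.5, 0.2, 0.1]
finger_gap: 0.0178
grasp_force: 8.0
(array([-0.1, -0. , 13.1]), np.float64(-14.1), np.float64(-0.5737586760511846), np.float64(-0.36))
```

View pics/w6.png

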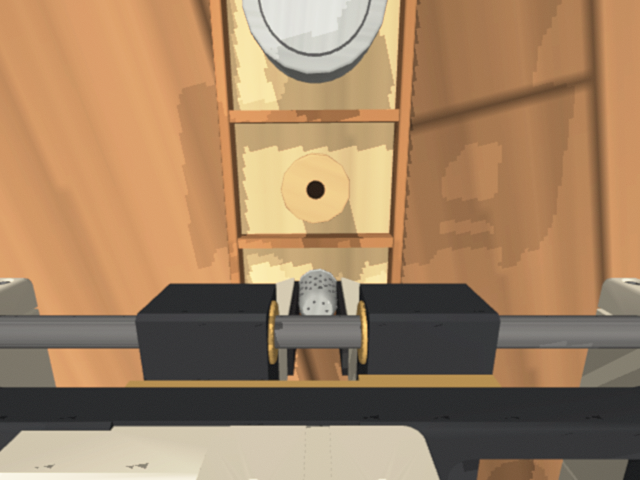

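Run:
```python
from h import *
im=cv2.imread('pics/w6.png')
i=imaging.camera_info('wrist'); Ti=np.linalg.inv(i['tool_from_camera'])
def pj(X):
    c=Ti@np.r_[X,1]; p=i['camera_matrix']@c[:3]; return p[:2]/p[2]
cr=cv2.resize(im[250:340,260:380],(720,540),interpolation=cv2.INTER_CUBIC)
for z,r,col in ((.007,.010,(0,0,255)),(-.015,.008,(255,0,0)),(-.018,.006,(0,255,0))):
    pts=np.array([(pj([.0025+r*np.cos(t),r*np.sin(t),z])-[260,250])*6 for t in np.linspace(0,6.28,40)])
    cv2.polylines(cr,[pts.astype(int)],True,col,1)
cv2.imwrite('pics/c6.png',cr)
```

```text
(no output)
```

View pics/c6.png

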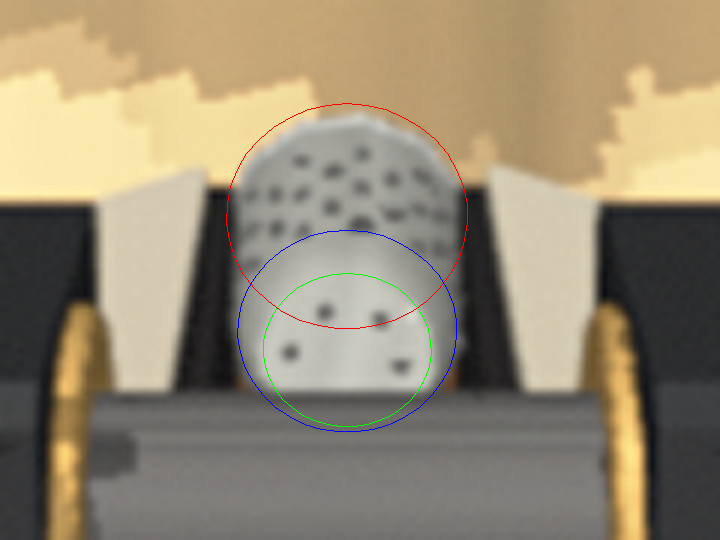

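The thimble is held upright and matches the predicted outline, so I can lower it.

```bash
python3 -m handwheel '[[0.9,[0,0,7],[0,0,0]],[0.9,[0,0,12],[0,0,0]],[0.9,[0,0,12],[0,0,0]],[0.9,[0,0,12.5],[0,0,0]],[0.9,[0,0,12.5],[0,0,0]]]'; python3 -m handwheel '[[0.9,[0,0,0.5],[0,0,0]],[0.74,[0,0,0.5],[0,0,0]],[0.74,[0,0,0.5],[0,0,0]],[0.74,[0,0,-15],[0,0,0]],[0.74,[0,0,-60],[0,0,0]],[0.74,[0,0,-100],[0,0,0]],[0.5,[-60,0,-130],[0,0,0]],[0.5,[-100,0,-150],[0,0,0]]]'
python3 - <<'E'
from h import *
im=imaging.grab_frame('wrist'); cv2.imwrite('pics/w7.png',im[:,:,::-1])
E
```

```text
time_s: 15.02
position: [0.4533, -0.2203, 0.0138]
eef_rot: [0.0, 0.788, 0.615, 0.0]
force: [0.1, 0.1, -0.3]
finger_gap: 0.0176
grasp_force: 8.0
time_s: 16.02
position: [0.4289, -0.3187, 0.1665]
eef_rot: [0.002, 0.788, 0.616, 0.0]
force: [0.7, 0.2, -0.1]
finger_gap: 0.0395
grasp_force: 0.0
```

View pics/w7.png

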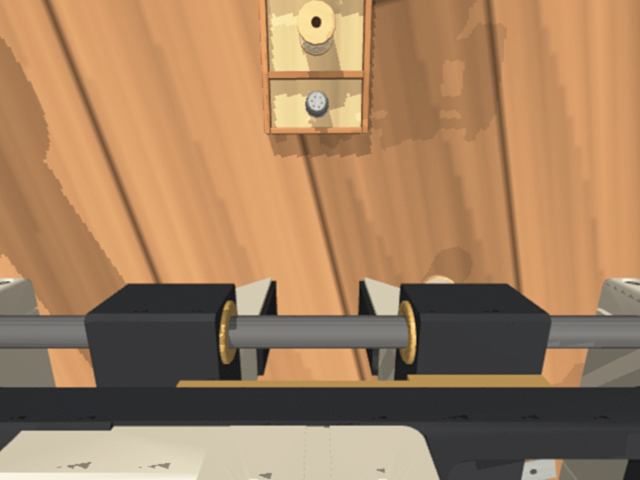

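The thimble stands in the narrow compartment at (317,103) and the reel is upright at (316,22). Now the cone.

```bash
python3 - <<'E'
from h import *
print(shift([.515,.345,.18],-9.5))
E
python3 -m handwheel '[[0.3,[660,-80,-15],[0,0,-4.5]],[0.3,[660,-80,-15],[0,0,-4.5]],[0.3,[660,-80,-15],[0,0,-4.5]],[0.3,[660,-80,-15],[0,0,-4.5]],[0.3,[660,-80,-15],[0,0,-4.5]],[0.3,[660,-80,-15],[0,0,-4.5]],[0.3,[660,-80,-15],[0,0,-4.5]],[0.3,[660,-80,-15],[0,0,-4.5]]]'
python3 - <<'E'
from h import *
print(shift([.515,.345,.18],-9.5))
E
```

```text
(array([670.3, -80.3, -16.4]), np.float64(-14.2), np.float64(-4.67320557802887), np.float64(-0.54))
time_s: 17.08
position: [0.4911, 0.181, 0.176]
eef_rot: [0.0, 0.764, 0.646, 0.001]
force: [1.7, -0.4, -0.8]
finger_gap: 0.0643
grasp_force: 0.0
(array([165.7,  -3.7,  -3.9]), np.float64(-9.6), np.float64(-0.0687245431155219), np.float64(0.37))
```

```bash
python3 -m handwheel '[[0.3,[165,-4,-4],[0,0,0]],[0.3,[165,-4,-4],[0,0,0]],[0.3,[165,-4,-4],[0,0,0]],[0.3,[165,-4,-4],[0,0,0]],[0.3,[165,-4,-4],[0,0,0]],[0.3,[165,-4,-4],[0,0,0]]]'
python3 - <<'E'
from h import *
s=ctrl.read_state();im=imaging.grab_frame('wrist'); cv2.imwrite('pics/w8.png',im[:,:,::-1]); np.savez('w8.npz',p=s['position'],q=s['eef_rot'])
E
```

```text
time_s: 17.82
position: [0.5147, 0.3408, 0.1793]
eef_rot: [0.0, 0.764, 0.645, -0.0]
force: [-1.4, -0.2, 0.7]
finger_gap: 0.0645
grasp_force: 0.0
```

View pics/w8.png

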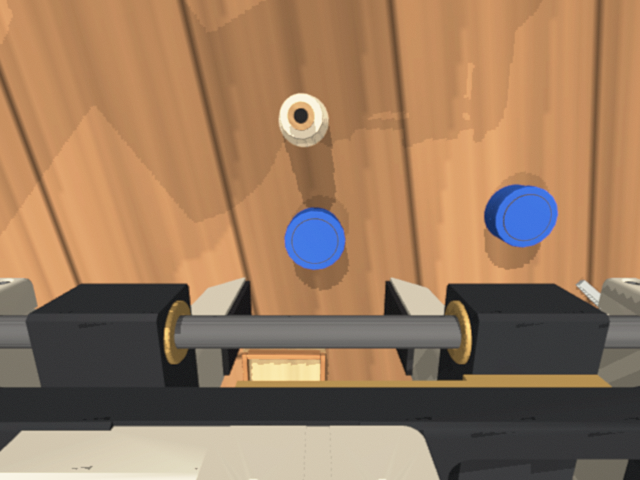

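Run:
```python
from h import *
d=np.load('w8.npz'); po=(d['p'],d['q'])
X=unproj('wrist',(301.5,115.5),.062,po); print(X)
print(shift([X[0],X[1],.016],-9.5))
```

```text
[0.51824642 0.43304342 0.062     ]
(array([ 91.5, -12.2, 163.3]), np.float64(-9.7), np.float64(-0.1654925435896928), np.float64(0.63))
```

```bash
python3 -m handwheel '[[0.3,[60,-12,20],[0,0,0]],[0.3,[91.5,-12,40],[0,0,0]],[0.3,[91.5,-12,70],[0,0,0]],[0.3,[91.5,-12,120],[0,0,0]],[0.3,[91.5,-12,155],[0,0,0]],[0.3,[91.5,-12,163],[0,0,0]],[0.3,[91.5,-12,163],[0,0,0]],[0.8,[91.5,-12,163],[0,0,0]]]' 12;  python3 -m handwheel '[[0.8,[0,0,0],[0,0,0]],[0.8,[0,0,0],[0,0,0]],[0.8,[0,0,0],[0,0,0]],[0.8,[0,0,0],[0,0,0]],[0.8,[0,0,0],[0,0,0]]]'
python3 - <<'E'
from h import *
c=np.array([.4451,.1435]);a=np.radians(80.5);u=np.array([np.cos(a),np.sin(a)])
p=c+u*.0275; q=c-u*.039; print(p,q,shift([p[0],p[1],.06],-9.5))
E
```

```text
time_s: 18.88
position: [0.5193, 0.4348, 0.0181]
eef_rot: [0.0, 0.764, 0.645, 0.002]
force: [0.4, -0.1, 0.1]
finger_gap: 0.0584
grasp_force: 0.0
time_s: 19.5
position: [0.5185, 0.4346, 0.0168]
eef_rot: [0.0, 0.764, 0.646, 0.001]
force: [-0.6, -0.4, 6.1]
finger_gap: 0.0389
grasp_force: 12.2
[0.44963881 0.17062285] [0.43866314 0.10503486] (array([-271.7,  -23.9,  -43.5]), np.float64(-9.6), np.float64(-0.06874548619268239), np.float64(0.75))
```

```bash
python3 -m handwheel '[[0.8,[0,0,-30],[0,0,0]],[0.8,[0,0,-70],[0,0,0]],[0.8,[-272,-24,-70],[0,0,0]],[0.8,[-272,-24,-70],[0,0,0]],[0.8,[-272,-24,-70],[0,0,0]],[0.8,[-272,-24,-70],[0,0,0]],[0.8,[-272,-24,-70],[0,0,0]],[0.8,[-272,-24,-70],[0,0,0]]]'; python3 -m handwheel '[[0.8,[0,0,20],[0,0,0]],[0.8,[0,0,45],[0,0,0]],[0.8,[0,0,60],[0,0,0]],[0.8,[0,0,61],[0,0,0]],[0.8,[0,0,61],[0,0,0]],[0.8,[0,0,61],[0,0,0]]]';  python3 - <<'E'
from h import *
print(shift([.4496,.1706,.0218],-9.5))
im=imaging.grab_frame('wrist'); cv2.imwrite('pics/w9.png',im[:,:,::-1])
E
```

```text
time_s: 20.5
position: [0.4489, 0.1688, 0.0859]
eef_rot: [-0.0, 0.765, 0.645, -0.0]
force: [0.3, 0.2, 0.4]
finger_gap: 0.039
grasp_force: 11.9
time_s: 21.25
position: [0.4498, 0.1703, 0.0256]
eef_rot: [0.0, 0.764, 0.646, 0.001]
force: [-0.1, -0.3, -1.3]
finger_gap: 0.0388
grasp_force: 11.9
(array([ 0.2, -0.2,  3.8]), np.float64(-9.6), np.float64(-0.06465630950940238), np.float64(0.37))
```

View pics/w9.png

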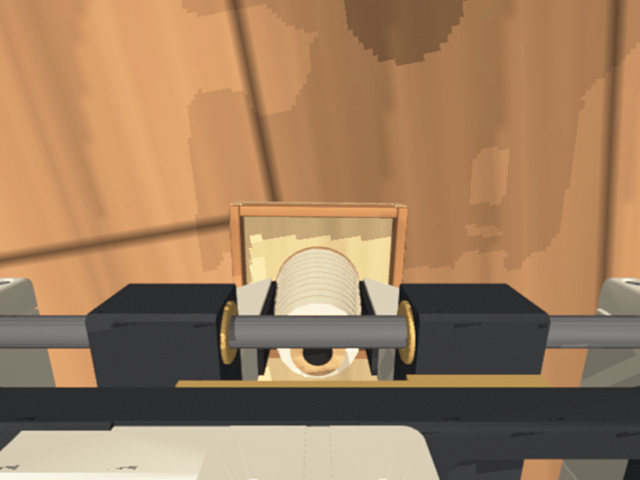

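```bash
python3 -m handwheel '[[0.8,[0,0,3.6],[0,0,0]],[0.8,[0,0,3.6],[0,0,0]],[0.38,[0,0,3.6],[0,0,0]],[0.38,[0,0,3.6],[0,0,0]],[0.38,[0,0,-25],[0,0,0]],[0.38,[0,0,-70],[0,0,0]],[0.38,[0,0,-110],[0,0,0]],[0.38,[0,0,-110],[0,0,0]]]'
python3 - <<'E'
from h import *
print(shift([.6694,.001,.13],-9.5), shift([.6694,.001,.014],-9.5)[0])
E
```

```text
time_s: 22.3
position: [0.4509, 0.1705, 0.1375]
eef_rot: [0.002, 0.764, 0.646, 0.003]
force: [-0.2, 0.3, -0.1]
finger_gap: 0.0568
grasp_force: 0.0
(array([-130.8,  243.6,    8.6]), np.float64(-9.6), np.float64(-0.07055905870237211), np.float64(0.37)) [-131.1  242.9  124.6]
```

```bash
python3 -m handwheel '[[0.38,[-131,243,8],[0,0,0]],[0.38,[-131,243,8],[0,0,0]],[0.38,[-131,243,8],[0,0,0]],[0.38,[-131,243,8],[0,0,0]],[0.38,[-131,243,8],[0,0,0]],[0.38,[-131,243,8],[0,0,0]],[0.38,[-131,243,8],[0,0,0]]]'
python3 - <<'E'
from h import *
print(shift([.6694,.001,.014],-9.5)[0])
E
```

```text
time_s: 23.18
position: [0.6657, 0.0013, 0.1256]
eef_rot: [-0.001, 0.764, 0.646, -0.001]
force: [0.6, -0.1, 0.3]
finger_gap: 0.0569
grasp_force: 0.0
[  0.3   4.  111.6]
```

```bash
python3 -m handwheel '[[0.38,[0,4,40],[0,0,0]],[0.38,[0,4,80],[0,0,0]],[0.38,[0,4,105],[0,0,0]],[0.38,[0,4,111],[0,0,0]],[0.38,[0,4,111],[0,0,0]],[0.8,[0,4,111],[0,0,0]],[0.8,[0,4,111],[0,0,0]],[0.8,[0,4,111],[0,0,0]]]' 12;  python3 -m handwheel '[[0.8,[0,0,0],[0,0,0]],[0.8,[0,0,0],[0,0,0]],[0.8,[0,0,0],[0,0,0]]]'
python3 - <<'E'
from h import *
print(shift([.4387,.105,.06],-9.5))
E
```

```text
time_s: 24.18
position: [0.6712, -0.0002, 0.0165]
eef_rot: [0.0, 0.764, 0.646, 0.0]
force: [0.7, 0.7, 0.5]
finger_gap: 0.0317
grasp_force: 0.1
time_s: 24.55
position: [0.6712, -0.0002, 0.0164]
eef_rot: [0.0, 0.764, 0.646, 0.0]
force: [-0.5, 0.7, 4.6]
finger_gap: 0.0295
grasp_force: 12.0
(array([  65.1, -246.7,  -43.8]), np.float64(-9.6), np.float64(-0.07192110332289303), np.float64(0.05))
```

```bash
python3 -m handwheel '[[0.8,[0,0,-40],[0,0,0]],[0.8,[0,0,-80],[0,0,0]],[0.8,[65,-247,-80],[0,0,0]],[0.8,[65,-247,-80],[0,0,0]],[0.8,[65,-247,-80],[0,0,0]],[0.8,[65,-247,-80],[0,0,0]],[0.8,[65,-247,-80],[0,0,0]],[0.8,[65,-247,-80],[0,0,0]]]'
python3 - <<'E'
from h import *
po=(np.array([.4498,.1703,.0256]),np.array([0,.764,.646,.001]))
print([unproj('wrist',p,.016,po).round(4) for p in [(232,205),(407,207)]])
c=np.array([.4451,.1435]);a=np.radians(80.5);u=np.array([np.cos(a),np.sin(a)]);x=np.array([u[1],-u[0]])
print('pred',c+.0685*u-.043*x,c+.0685*u+.043*x)
print(shift([.4387,.105,.0225],-9.5))
E
```

```text
time_s: 25.55
position: [0.439, 0.1052, 0.0962]
eef_rot: [0.001, 0.763, 0.646, 0.001]
force: [-0.3, -0.4, -1.1]
finger_gap: 0.0295
grasp_force: 12.0
[array([0.4166, 0.2193, 0.016 ]), array([0.4985, 0.2046, 0.016 ])]
pred [0.41399548 0.21815761] [0.49881604 0.20396352]
(array([-0.2, -0.4, 73.7]), np.float64(-9.5), np.float64(-0.03420458075451904), np.float64(0.23))
```

```bash
python3 -m handwheel '[[0.8,[0,0,30],[0,0,0]],[0.8,[0,0,60],[0,0,0]],[0.8,[0,0,70],[0,0,0]],[0.8,[0,0,72],[0,0,0]],[0.8,[0,0,72],[0,0,0]],[0.8,[0,0,72],[0,0,0]]]'
python3 - <<'E'
from h import *
print(shift([.4389,.1055,.0214],-9.5), ctrl.read_state()['force'])
E
```

```text
time_s: 26.3
position: [0.439, 0.105, 0.0246]
eef_rot: [0.001, 0.764, 0.646, 0.001]
force: [0.1, 0.4, 0.1]
finger_gap: 0.0296
grasp_force: 12.0
(array([ 0.5, -0.1,  3.2]), np.float64(-9.6), np.float64(-0.07980102910363485), np.float64(0.23)) [0.11214015 0.37862546 0.13933429]
```

```bash
python3 -m handwheel '[[0.8,[0,0,3],[0,0,0]],[0.8,[0,0,3],[0,0,0]],[0.56,[0,0,3],[0,0,0]],[0.56,[0,0,3],[0,0,0]],[0.56,[0,0,-25],[0,0,0]],[0.56,[0,0,-75],[0,0,0]],[0.56,[-20,0,-120],[0,0,0]],[0.56,[-80,0,-150],[0,0,0]]]'; python3 -m handwheel '[[0.56,[-90,0,-120],[0,0,0]],[0.56,[-90,0,-120],[0,0,0]],[0.56,[-90,0,-120],[0,0,0]],[0.56,[-90,0,-120],[0,0,0]]]'
python3 - <<'E'
from h import *
f=lambda n: imaging.grab_frame(n)[:,:,::-1]
a=cv2.resize(f('wrist')[0:300],(640,300)); b=cv2.resize(f('side')[100:460,180:440],(400,300*400//400)) 
s=f('side')[170:370,200:340]; t=f('top')[180:330,110:510]; w=f('wrist')[0:290,100:540]
out=np.zeros((600,800,3),np.uint8); out[:290,:440]=w; r=cv2.resize(s,(350,500),interpolation=cv2.INTER_CUBIC); out[:500,445:795]=r; out[300:465,:440]=cv2.resize(t,(440,165)); cv2.imwrite('pics/final.png',out)
E
```

```text
time_s: 27.3
position: [0.4264, 0.0305, 0.1739]
eef_rot: [0.001, 0.762, 0.647, 0.001]
force: [2.7, -0.2, -0.1]
finger_gap: 0.0404
grasp_force: 0.0
time_s: 27.8
position: [0.411, -0.0594, 0.2928]
eef_rot: [0.001, 0.764, 0.645, 0.001]
force: [0.3, -0.1, -1.0]
finger_gap: 0.0404
grasp_force: 0.0
```

View pics/final.png

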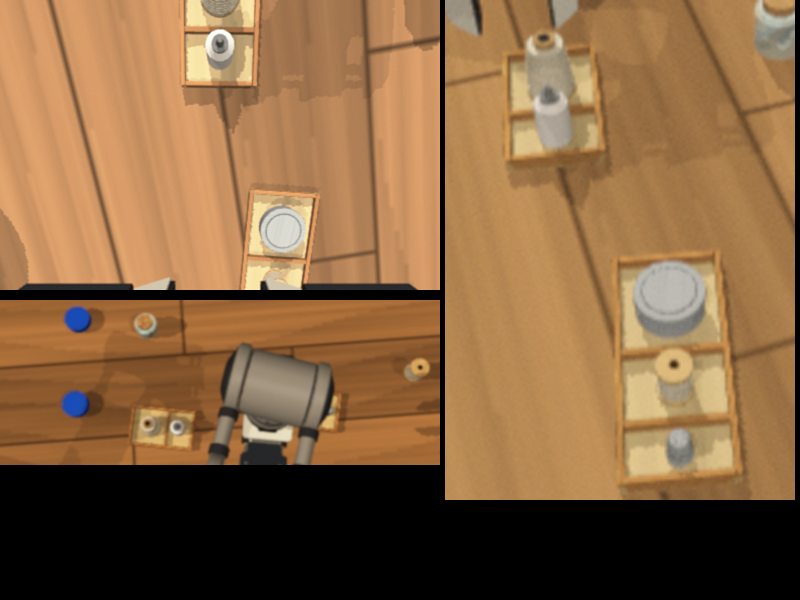

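All five items stand upright in their compartments: tin (670,290), reel (674,375), thimble (680,447), cone (548,65) and bottle (553,118) in the composite. The big reel and jar haven't been moved, and the gripper is clear.

```bash
python3 -c "
from bench import ctrl
print(ctrl.sign_off())"
```

```text
the job is handed in; nothing more can be done
None
```

Both kits are made up and handed in: the pin tin, small reel and thimble stand upright in the long tray, the thread cone and oil bottle in the short one, and the big reel and button jar were left alone.

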